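Set the window stay to a wider hole

ROBOT

A 6-joint arm with a two-finger parallel gripper is mounted at the origin on the work surface. World frame = base frame: x ahead of the robot, y to its left, z up, the work surface at z = 0. Lengths are in m, angles in rad, forces in N, time in s.
With the tool pointing down it reaches from about 0.225 to 0.875 m from the base axis. Payload 3.4 kg.
Tool frame: the origin (TCP) lies midway between the tips of the shut fingers; the grasp point (between the pads) lies 19 mm behind it (manip.grip_point_offset is the distance from the TCP to the grasp point, in m); z points along the fingers, y is the line along which they close (so a half turn about z gives the same grasp; the last joint's range is limited). The gripper opens to 85 mm and grips with 20 to 120 N. Pads are 22 mm wide; open, the fingers measure 114 mm over their backs; the gripper's body (76 mm by 85 mm) begins 54 mm behind the grasp point. The pads swing forward as they close: fully open they stand 13 mm farther back than shut.
Start: joints at [-0.121, 0.276, 1.505, -0, 1.361, -0.121], TCP at [0.575, -0, 0.211] pointing down, gripper open.
Joint ranges: [-2.89, 2.89], [-0.75, 2.08], [0.22, 2.7], [-1.18, 4.32], [0.11, 2.71], [-2.7, 2.7]. Speed limits (rad/s): [2.57, 2.57, 3.14, 3.14, 3.14, 3.14].

INTERFACE

Orientations are given as a unit quaternion [w, x, y, z].
In Python, from rig import manip gives the robot as it stands.
- The arm moves only by the shell command python3 -m handwheel 'ROWS' [FORCE]. ROWS is JSON, a list of rows, each an object with "translation": the shift along the tool's x, y, z in m, a list of three; "angular": the turn, a rotation vector about the tool's x, y, z in degrees, a list of three; "hand": the closure, from 0 (fully open) to 1 (shut). A call has 1 to 10 rows; each row shifts and turns the commanded pose from where the row before left it, along the tool's axes as they then stand; what a row does not reach is not made up. A row lasts 1/12 s, in which the tool goes at most 41.7 mm and 7.16 degrees, less where a joint would pass 70% of its speed; a pose out of reach is approached as far as the arm can. A call with a gripper value outside its range is refused whole. The fingers move at their own pace and stop on an object; FORCE is the grip in N (left out, the last holds). Time passes only in rows, so rows that do not move let the fingers close. It gives the time, the measured TCP pose, the force, the opening and the grip force at its end, in the units of the state.
- manip.get_state(): the state, without advancing time (a new reading comes with each control period).
- manip.get_image(name): name is "scene" or "side" or "wrist"; returns the picture (420x560x3 uint8, red, green, blue); there is no depth.
- manip.camera_info(name): a dict with "camera_matrix" (3x3 intrinsics, pixels), "eye" and "orientation" of the camera in the world; the wrist camera has in their place "tool_from_camera" (4x4, takes a point from camera to tool coordinates, whose origin is the TCP and whose axes are the flange's). Camera axes: x right, y down, z forward; pixel columns grow to the right and rows downward; lengths in m; the calibration is good to about 2 mm. A picture is of the moment at which its call begins: read the wrist's pose just before it. camera_info takes no time and is no camera call.
- manip.sign_off(): hands the job in; it is judged then, once.
The state is a dict: "clock": time; "qpos": joint angles; "qd": joint speeds; "effort": joint torques, N m; "position": TCP position; "ee_rot": TCP orientation; "contact_force": force on the tool from outside, world axes, zero at the start; "moment": the same for the moment, N m; "width": finger opening in m; "gripper_force": force on a finger pad.
Only numpy, scipy, OpenCV 4.12 (cv2) and the standard library are available. Lean on these libraries where they do the work, as an engineer would, in place of code of your own. Each camera call takes 0.05 s, during which the arm holds its last target. There are 200 camera calls.

TASK

The small window behind the weighing bench is only ajar, its steel stay hooked over the sill pin by the long slot. Take the stay by its knob, lift it off the pin, push the window wider, feel for the pin and lower the middle one of the three round holes over it, until the bar lies flat on the pin's foot, then let go. Be gentle: never lean on the pin with more than a light push of the hand, do not swing the window fast, and leave the jar, beaker, balance and spatula where they are.

Things in the scene. Friction and masses are not known exactly. Their poses are not given: they have to be found in the camera images.
- window: White low window unit on the bench, 720 mm wide, 246 mm high, with a sill board 22 mm thick reaching 115 mm from the frame's plane towards the robot. Origin: in the frame's plane, midway along it, at bench height. x points outdoors, away from the robot, y along the frame to the left, z up. Fixed during a run. Over the sill, at x below -15 mm, stand only the pin, the stay, the jar and the beaker.
- pin_plate (a point): Middle of the dark 64 x 34 mm plate on the sill, (-55, -63, 34) mm in window, axes alike. The upright rigid pin (8 mm across, flat top, edge rounded 0.6 mm) stands 14 mm above its 18 mm round foot, whose top is at this height; a seated bar's underside lies there. Its axis is at y = 0 but at any x from -8 to 8 mm, new each run, not measured: feel or see it. It starts inside the slot.
- sash (a joint): Opening angle of the window leaf in rad, 0 = shut, up to 0.95; at the start about 0.24. The leaf turns about an upright axis and opens outdoors; the hinge has friction (about 0.25 N m) and stays where it is left.
- sash_hinge (a point): On the leaf's hinge axis, at the height of the underside of the seated stay: (0, 180, 34) mm in window. The stay's pivot is on the leaf 250 mm from this axis: at (250 sin a, 180 - 250 cos a, 34) mm in window for opening angle a.
- slot (a point): Centre of the stay's long slot, 27 mm along the bar by 10.5 mm across, at the bar's underside, 115 mm from the pivot. The pin goes through it at the start. x points along the bar towards the pivot on the leaf, z up from the bar.
- hole1 (a point): Round hole nearest the leaf, 10.4 mm across, 160 mm from the pivot, centre at the bar's underside. Axes as slot.
- hole2 (a point): Middle round hole, 10.4 mm across, 200 mm from the pivot, centre at the bar's underside: the one wanted over the pin. Axes as slot.
- hole3 (a point): Round hole nearest the knob, 10.4 mm across, 240 mm from the pivot. Axes as slot.
- knob (a point): The dark upright round grip at the free end of the stay, 16 mm across, standing 42 mm up from the bar's top (which is 5 mm above its underside), 285 mm from the pivot. This point is on its axis, 26 mm above the bar's underside. Axes as slot.
- jar: Glass jar 60 mm across, 105 mm high, on the sill beside the work; origin at its underside. A bystander.
- beaker: Glass beaker 64 mm across, 85 mm high, on the sill on the other side; origin at its underside. A bystander.
- balance: Grey bench balance 240 x 190 x 65 mm on the bench, origin at its underside. A bystander.
- spatula: Spatula lying on the bench, origin at its underside. A bystander.
- stay: The stay: straight flat steel bar, 22 mm wide, 5 mm thick, 312 mm long, about 0.28 kg. Origin: its pivot on the leaf, at the bar's underside; x points from the knob end towards and past the pivot, z up. It turns freely sideways about an upright axis there and lifts freely (up to 0.7 rad); let go off the pin it sinks to about level.

How it is judged:
On the way, in this order (a step that is already met when the one before it is completed fails the run):
1. the stay's slot has been lifted off the pin (z of slot in the frame of pin_plate above 0.011 m), for 0.1 s.
2. the window has been pushed wider (value of joint sash above 0.45 rad), for 0.1 s.
At the end, for the whole second after the job is handed in: The middle round hole sits over the pin: its centre within 5 mm across and 11 mm along the adjusting plate of the plate's middle (only possible over the pin) and the bar down to within 3 mm of the pin's foot; the window at rest (under 0.05 rad/s), the stay let go (z of hole2 in the frame of pin_plate below 0.003 m and y of hole2 in the frame of pin_plate between -0.005 and 0.005 m and x of hole2 in the frame of pin_plate between -0.011 and 0.011 m and velocity of joint sash between -0.05 and 0.05 rad/s); the robot touches nothing.
It fails at once if the stay pressed on the pin or its foot with more than 30 N (contact force between stay and window above 30 N).
It fails at once if the window swung faster than 1.5 rad/s (velocity of joint sash above 1.5 rad/s or velocity of joint sash below -1.5 rad/s).
It fails at once if the jar, the beaker, the balance or the spatula moved by more than 20 mm (distance of any of jar, beaker, balance, spatula from where it was at the start of the episode above 0.02 m).
It also fails if it takes over 67 s, if anything falls off the work surface, if the arm or the gripper's body presses on something with over 40 N, if the wrist force passes 120 N, or if a joint passes its speed limit or range.

## Working session

There is one attempt and no reset: what is moved stays moved. The work goes in short steps, Python scripts to look and compute and a shell command to move; the robot and the scene stay as the last step left them, time stands still between calls to the robot, and variables do not carry over. Pictures are saved under pics/ and viewed, at most 10 in all, crops included, and the job is handed in when it is done.

```bash
ls; mkdir -p pics; python3 - <<'E'
from rig import manip
import cv2
for n in ("scene","side","wrist"):
    print(n,manip.camera_info(n))
    cv2.imwrite(f"pics/{n}0.png",manip.get_image(n)[:,:,::-1])
print(manip.get_state(), manip.grip_point_offset)
E
```

```text
pics
scene {'camera_matrix': array([[534.22466004,   0.        , 285.09389498],
       [  0.        , 534.22466004, 200.69995925],
       [  0.        ,   0.        ,   1.        ]]), 'eye': array([0.4535507 , 0.44626977, 1.53367983]), 'orientation': array([ 0.00815517, -0.06118309,  0.98714608, -0.14742029])}
side {'camera_matrix': array([[533.26351004,   0.        , 281.10681249],
       [  0.        , 533.26351004, 209.29081342],
       [  0.        ,   0.        ,   1.        ]]), 'eye': array([0.04577524, 1.04035502, 1.22750679]), 'orientation': array([ 0.08184594, -0.20040043,  0.90137195, -0.37505935])}
wrist {'camera_matrix': array([[310.71173872,   0.        , 280.36401732],
       [  0.        , 310.71173872, 210.17276401],
       [  0.        ,   0.        ,   1.        ]]), 'tool_from_camera': array([[-5.25087112e-04, -9.61098752e-01, -2.76204476e-01,
         6.94628060e-02],
       [ 9.99999596e-01, -7.06339944e-04,  5.56745285e-04,
        -3.17899077e-04],
       [-7.30181453e-04, -2.76204071e-01,  9.61098735e-01,
        -1.62072333e-01],
       [ 0.00000000e+00,  0.00000000e+00,  0.00000000e+00,
         1.00000000e+00]])}
{'clock': 0.15, 'qpos': array([-1.21055106e-01,  2.76477811e-01,  1.50586188e+00, -1.12839989e-05,
        1.36074019e+00, -1.21003379e-01]), 'qd': array([ 2.48670549e-04, -7.10915716e-05, -3.25339160e-03, -2.04828975e-03,
        2.41358386e-04,  4.18981497e-04]), 'effort': array([ 9.65923646e-04, -4.17143512e+01, -2.46032345e+01, -1.26433165e-04,
        7.58384820e-03, -3.43765259e-05]), 'position': array([5.74553089e-01, 1.30123868e-05, 2.10214658e-01]), 'ee_rot': array([-5.82051481e-04,  7.07124039e-01,  7.07089132e-01, -4.62829127e-04]), 'contact_force': array([-0.21986672, -0.24905614,  0.26668866]), 'moment': array([ 0.0208245 , -0.01274816,  0.00414712]), 'gripper_force': 0.0, 'width': 0.0851720150312093} 0.0187
```

View pics/scene0.png

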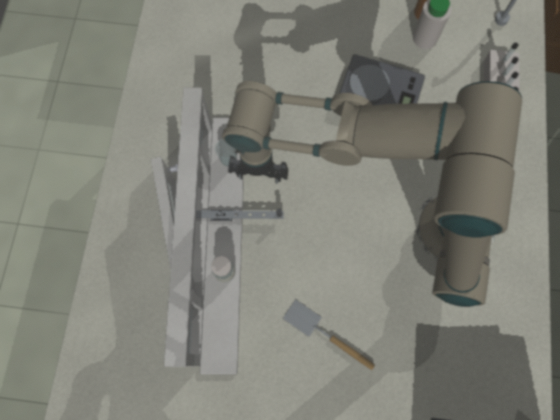

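View pics/wrist0.png

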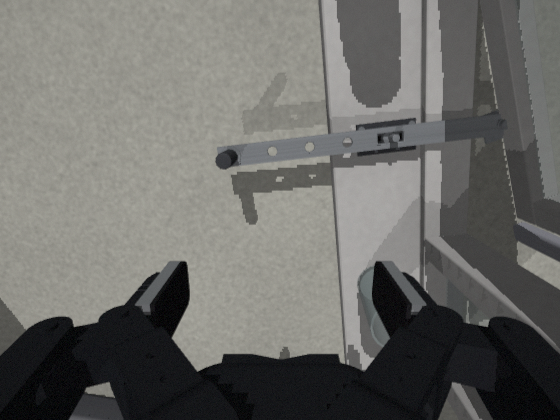

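The wrist view shows the stay well: knob top near (227,159), round holes at about (272,151), (309,147) and (347,143), slot near (390,138), and the sill's front edge running from (320,0) to (347,330). I'll enlarge it.

```bash
python3 - <<'E'
import cv2
a=cv2.imread("pics/wrist0.png")
c=cv2.resize(a[95:185,210:520],None,fx=2.58,fy=2.58,interpolation=cv2.INTER_CUBIC)
b=cv2.imread("pics/scene0.png")
d=cv2.resize(b[40:390,140:300],None,fx=1,fy=1)
d=cv2.resize(cv2.rotate(b[180:250,140:300],0)if 0 else b[185:280,140:300],(800,340),interpolation=cv2.INTER_CUBIC)
import numpy as np
o=np.zeros((600,800,3),np.uint8); o[:c.shape[0],:c.shape[1]]=c; o[250:590,:]=d
cv2.imwrite("pics/crop0.png",o)
E
```

```text
(no output)
```

View pics/crop0.png

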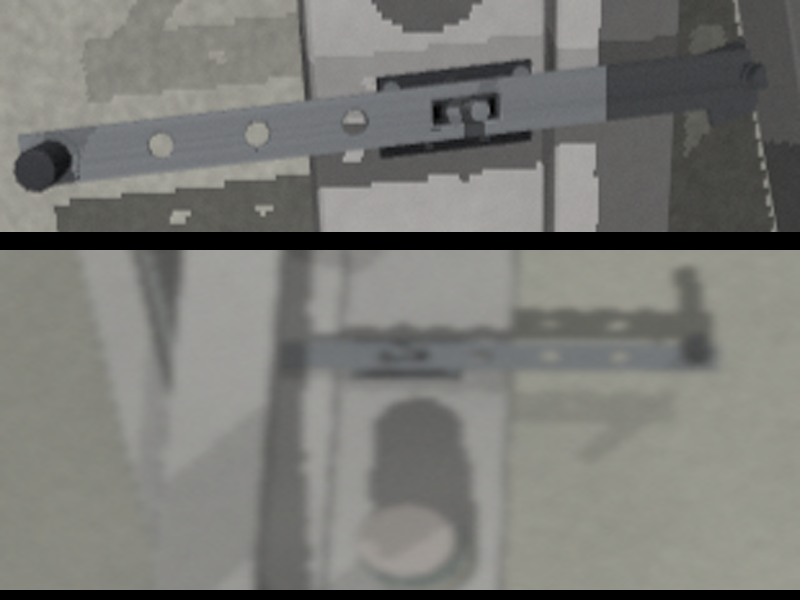

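The crop (2.58x, offset 210,95) puts the knob top at (225.5,159.7), the holes at (272.4,151.6), (309.6,146.9) and (347.2,142.3), the slot at (390.6,136.9) and the plate centre at about (386,137). The pin head is visible in the slot.

```bash
cat > h.py <<'E'
import numpy as np, cv2
from rig import manip
from scipy.spatial.transform import Rotation as R
def rot(q): return R.from_quat(np.roll(q,-1)).as_matrix()
def cam(n,st=None):
    i=manip.camera_info(n)
    if n=="wrist":
        st=st or manip.get_state(); T=np.eye(4); T[:3,:3]=rot(st["ee_rot"]); T[:3,3]=st["position"]
        return i["camera_matrix"],T@i["tool_from_camera"]
    T=np.eye(4);T[:3,:3]=rot(i["orientation"]);T[:3,3]=i["eye"]
    return i["camera_matrix"],T
def unproj(KT,uv,z):
    K,T=KT; d=T[:3,:3]@np.linalg.solve(K,[uv[0],uv[1],1]); e=T[:3,3]
    return e+d*(z-e[2])/d[2]
def proj(KT,p):
    K,T=KT; c=T[:3,:3].T@(np.asarray(p)-T[:3,3]); u=K@c; return u[:2]/u[2]
E
python3 - <<'E'
from h import *
np.set_printoptions(precision=4,suppress=True)
C=cam("wrist")
P={}
for n,u,z in [("knobtop",(225.5,159.7),.081),("h3",(272.4,151.6),.039),("h2",(309.6,146.9),.039),("h1",(347.2,142.3),.039),("slot",(390.6,136.9),.039),("piv",(501.9,124.1),.039)]:
    P[n]=unproj(C,u,z); print(n,P[n])
f=lambda x,y:(x/2.58+210,y/2.58+95)
for c in [(377,80),(530,62),(380,157),(531,138),(454.5,109)]: print("plate",unproj(C,f(*c),.027))
for c in [(452,110),(482,110)]: print("pintop?",unproj(C,f(*c),.048))
for c in [(320,0),(327.4,95),(333.3,184),(347,330)]: print("sill edge",unproj(C,c,.022))
d=P["slot"]-P["h3"]; print(np.linalg.norm(d), np.degrees(np.arctan2(d[1],d[0])), [np.linalg.norm(P[a]-P["h3"]) for a in("h2","h1","slot","piv","knobtop")])
S=cam("scene")
for p in [P["h3"],P["slot"],P["knobtop"]]: print("scene",proj(S,p))
E
```

```text
knobtop [0.5231 0.0348 0.081 ]
h3 [0.5658 0.0382 0.039 ]
h2 [0.605  0.0431 0.039 ]
h1 [0.6444 0.0478 0.039 ]
slot [0.6894 0.0533 0.039 ]
piv [0.8031 0.0662 0.039 ]
plate [0.6555 0.0642 0.027 ]
plate [0.7182 0.0713 0.027 ]
plate [0.6589 0.0325 0.027 ]
plate [0.7223 0.0404 0.027 ]
plate [0.6888 0.0524 0.027 ]
pintop? [0.6809 0.0531 0.048 ]
pintop? [0.6927 0.053  0.048 ]
sill edge [0.6132 0.1836 0.022 ]
sill edge [0.6241 0.0958 0.022 ]
sill edge [0.6348 0.     0.022 ]
sill edge [ 0.6619 -0.1956  0.022 ]
0.12455537048623307 6.962763326216358 [np.float64(0.039559912877685975), np.float64(0.07919970867367147), np.float64(0.12455537048623307), np.float64(0.2389937086403475), np.float64(0.059978613952931324)]
scene [263.0586 213.0947]
scene [220.1695 212.9901]
scene [277.6199 209.7039]
```

```bash
python3 -m handwheel '[{"translation":[0.009,0.009,0.016],"angular":[0,0,0],"hand":0},{"translation":[0.009,0.009,0.016],"angular":[0,0,0],"hand":0},{"translation":[0.009,0.009,0.016],"angular":[0,0,0],"hand":0},{"translation":[0.009,0.009,0.016],"angular":[0,0,0],"hand":0},{"translation":[0.010,0.009,0.016],"angular":[0,0,0],"hand":0},{"translation":[0,0,0],"angular":[0,0,7],"hand":0},{"translation":[0,0,0],"angular":[0,0,7],"hand":0},{"translation":[0,0,0],"angular":[0,0,7],"hand":0},{"translation":[0,0,0],"angular":[0,0,7],"hand":0},{"translation":[0,0,0],"angular":[0,0,7],"hand":0}]' 40
python3 -m handwheel '[{"translation":[0,0,0],"angular":[0,0,7],"hand":0},{"translation":[0,0,0],"angular":[0,0,7],"hand":0},{"translation":[0,0,0],"angular":[0,0,7],"hand":0},{"translation":[0,0,0],"angular":[0,0,7],"hand":0},{"translation":[0,0,0],"angular":[0,0,7],"hand":0},{"translation":[0,0,0],"angular":[0,0,7],"hand":0},{"translation":[0,0,0],"angular":[0,0,6],"hand":0},{"translation":[0,0,0],"angular":[0,0,0],"hand":0},{"translation":[0,0,0],"angular":[0,0,0],"hand":0}]'
python3 - <<'E'
from h import *
st=manip.get_state(); im=manip.get_image("wrist"); np.save("st1.npy",st,allow_pickle=True)
print(st["clock"],st["position"],st["qpos"],rot(st["ee_rot"]))
cv2.imwrite("pics/wrist1.png",im[:,:,::-1])
C=cam("wrist",st)
for p in [(.605,.0431,.039),(.6894,.0533,.039),(.8031,.0662,.039)]: print(proj(C,p))
E
```

```text
clock: 0.98
position: [0.6198, 0.0461, 0.1304]
ee_rot: [-0.0, 0.888, 0.459, -0.0]
contact_force: [-0.5, 0.9, 0.7]
width: 0.0851
gripper_force: 0.0
clock: 1.73
position: [0.6198, 0.046, 0.1306]
ee_rot: [-0.0, 0.998, 0.062, -0.0]
contact_force: [-0.9, 0.1, -0.2]
width: 0.0853
gripper_force: 0.0
1.7333 [0.61984863 0.04601045 0.13062417] [-3.77928340e-02  3.97002952e-01  1.52611017e+00 -5.92320277e-06
  1.21900339e+00  1.40813356e+00] [[ 9.92213485e-01  1.24547684e-01 -5.23691793e-04]
 [ 1.24547709e-01 -9.92213620e-01  1.42368074e-05]
 [-5.17840969e-04 -7.93505653e-05 -9.99999863e-01]]
[280.90131903 223.59100935]
[281.39491577 120.79144507]
[283.45639776 -53.70186905]
```

```bash
python3 - <<'E'
import cv2
a=cv2.imread("pics/wrist1.png")
cv2.imwrite("pics/crop1.png",cv2.resize(a[70:190,200:360],None,fx=5,fy=5,interpolation=cv2.INTER_CUBIC))
E
```

```text
(no output)
```

View pics/crop1.png

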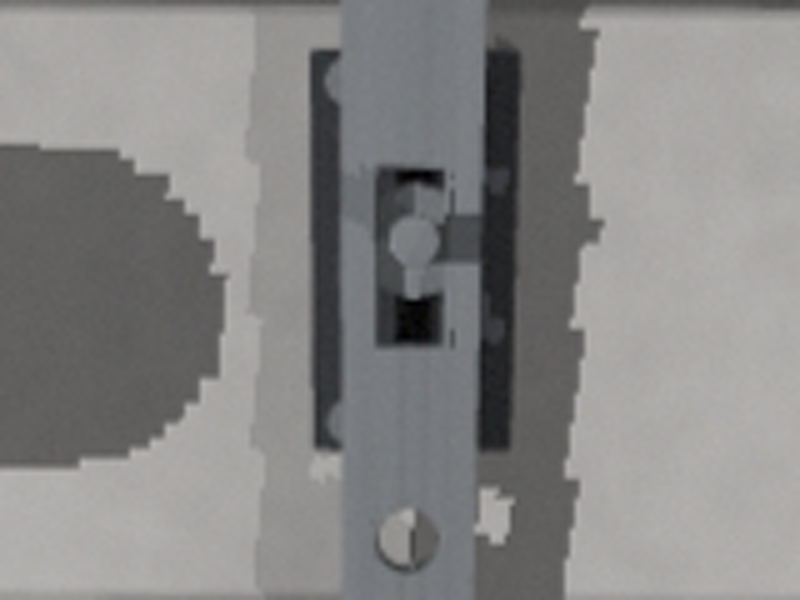

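View pics/wrist1.png

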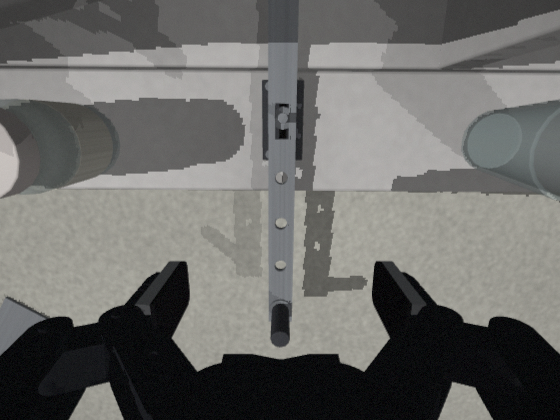

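The picture shows the pin top at (282.6,118.0), slot centre (281.9,121.2), hole1 (281.4,178), hole2 (281,223.5), hole3 (280.5,265.5), knob top (280,338) and plate middle (282.8,120).

```bash
python3 - <<'E'
from h import *
np.set_printoptions(precision=4,suppress=True)
st=np.load("st1.npy",allow_pickle=True).item(); C=cam("wrist",st)
U=lambda u,z:unproj(C,u,z)
pin=U((282.6,118),.048); h=[U(u,.039) for u in((281.9,121.2),(281.4,178),(281,223.5),(280.5,265.5))]; kt=U((280,338),.081)
pl=U((282.8,120),.027)
d=h[0]-h[3]; d/=np.linalg.norm(d); n=np.array([-d[1],d[0],0])
print("pin",pin,"knob",kt,"plate",pl,"yawbar",np.degrees(np.arctan2(d[1],d[0])))
for q in h+[kt,pl,pin]: print((q-h[0])@d*1e3,(q-h[0])@n*1e3)
f=lambda x,y:(x/5+200,y/5+70)
cs=[U(f(*c),.027) for c in((311,50),(520,50),(315,450),(511,450))]
for i,j in((0,2),(1,3),(0,1),(2,3)):
    v=cs[j]-cs[i]; print(np.linalg.norm(v),np.degrees(np.arctan2(v[1],v[0])))
for i in ((0,66.5),(559,70)),((40,187.5),(520,193.5)):
    a,b=U(i[0],.022),U(i[1],.022); v=a-b; print("edge",a,b,np.degrees(np.arctan2(v[1],v[0]))-90)
E
```

```text
pin [0.6915 0.0527 0.048 ] knob [0.5226 0.0335 0.081 ] plate [0.6902 0.0522 0.027 ] yawbar 6.624861885184474
0.0 0.0
-45.055926033681445 -0.04213897376004326
-84.62518629899431 -0.07960093563972725
-124.28532197562653 -1.2084781762646902e-15
-167.63341448069912 -0.041340172387330294
0.925173004269652 -0.7643641110941429
2.348256946873684 -0.47876470456002024
0.06316899751934296 -173.1883054187472
0.06315365101551386 -173.05404981749692
0.03318327099931825 -82.88791691342281
0.03333133523693156 -82.86257260584927
edge [0.7029 0.2822 0.022 ] [ 0.7557 -0.1625  0.022 ] 6.778769165820378
edge [0.6062 0.2592 0.022 ] [ 0.654  -0.1656  0.022 ] 6.415998356209116
```

```bash
python3 -m handwheel '[{"translation":[-0.025,0,0],"angular":[0,0,0],"hand":0},{"translation":[-0.025,0,0.003],"angular":[0,0,0],"hand":0},{"translation":[-0.025,0,0.01],"angular":[0,0,0],"hand":0},{"translation":[-0.024,0,0.018],"angular":[0,0,0],"hand":0},{"translation":[0,0,0.018],"angular":[0,0,0],"hand":0},{"translation":[0,0,0.018],"angular":[0,0,0],"hand":0.2},{"translation":[0,0.0004,0.0166],"angular":[0,0,0],"hand":0.5},{"translation":[0,0,0],"angular":[0,0,0],"hand":0.5},{"translation":[0,0,0],"angular":[0,0,0],"hand":0.6},{"translation":[0,0,0],"angular":[0,0,0],"hand":0.7}]' 40
python3 -m handwheel '[{"translation":[0,0,0],"angular":[0,0,0],"hand":0.8},{"translation":[0,0,0],"angular":[0,0,0],"hand":1},{"translation":[0,0,0],"angular":[0,0,0],"hand":1},{"translation":[0,0,0],"angular":[0,0,0],"hand":1},{"translation":[0,0,0],"angular":[0,0,0],"hand":1},{"translation":[0,0,0],"angular":[0,0,0],"hand":1}]' 40
```

```text
clock: 2.62
position: [0.5226, 0.0335, 0.0481]
ee_rot: [0.0, 0.998, 0.061, 0.001]
contact_force: [-0.7, 0.1, 0.4]
width: 0.0263
gripper_force: 0.0
clock: 3.12
position: [0.5229, 0.0335, 0.0481]
ee_rot: [0.0, 0.998, 0.061, 0.001]
contact_force: [0.4, 0.2, 5.0]
width: 0.0138
gripper_force: 39.2
```

```bash
python3 -m handwheel '[{"translation":[0,0,-0.0022],"angular":[0,-0.43,0],"hand":1},{"translation":[0.0002,0,-0.0043],"angular":[0,-0.86,0],"hand":1},{"translation":[0.0002,0,-0.0043],"angular":[0,-0.86,0],"hand":1},{"translation":[0.0002,0,-0.0043],"angular":[0,-0.86,0],"hand":1}]' 40
python3 -m handwheel '[{"translation":[0.0002,0,-0.0043],"angular":[0,-0.86,0],"hand":1},{"translation":[0.0002,0,-0.0043],"angular":[0,-0.86,0],"hand":1},{"translation":[0.0002,0,-0.0043],"angular":[0,-0.86,0],"hand":1},{"translation":[0.0002,0,-0.0043],"angular":[0,-0.86,0],"hand":1},{"translation":[0.0002,0,-0.0043],"angular":[0,-0.86,0],"hand":1},{"translation":[0.0002,0,-0.0043],"angular":[0,-0.86,0],"hand":1},{"translation":[0.0002,0,-0.0043],"angular":[0,-0.86,0],"hand":1},{"translation":[0.0001,0,-0.0022],"angular":[0,-0.43,0],"hand":1},{"translation":[0,0,0],"angular":[0,0,0],"hand":1},{"translation":[0,0,0],"angular":[0,0,0],"hand":1}]'
```

```text
clock: 3.45
position: [0.5214, 0.0337, 0.0618]
ee_rot: [0.001, 0.998, 0.061, -0.028]
contact_force: [-0.1, -0.6, -1.2]
width: 0.0138
gripper_force: 39.0
clock: 4.28
position: [0.5271, 0.0343, 0.0938]
ee_rot: [0.005, 0.995, 0.061, -0.083]
contact_force: [1.0, 0.5, -1.6]
width: 0.0136
gripper_force: 39.0
```

```bash
cat >> h.py <<'E'
from scipy.optimize import brentq
YAW=np.radians(6.8); PIN=np.array([.6915,.0527]); PX=.0014
W=lambda ang:np.array([np.cos(ang),np.sin(ang)])
Rw=np.array([W(YAW),W(YAW+np.pi/2)]).T
PLATE=PIN-Rw@[PX,0]
def pivot(a): return PLATE+Rw@[.055+.25*np.sin(a),.243-.25*np.cos(a)]
def target(theta,dx=0,dy=0,tx=.2824,tz=.014):
    "TCP pose with hole2 at pin(+dx along bar,+dy) when lowered from theta"
    p=PIN+np.array([dx,dy]); a=brentq(lambda a:np.linalg.norm(pivot(a)-p)-.2,.3,.9)
    v=pivot(a)-p; b=np.arctan2(v[1],v[0]); c,s=np.cos(theta),np.sin(theta)
    xy=pivot(a)+W(b)*(-tx*c+tz*s); z=.034+tx*s+tz*c
    Rm=R.from_euler("ZY",[b,theta]).as_matrix()@np.diag([1,-1,-1])
    return a,b,np.array([*xy,z]),Rm
def delta(p,Rm,st=None,n=1):
    st=st or manip.get_state(); R0=rot(st["ee_rot"]); w=R.from_matrix(R0.T@Rm).as_rotvec()
    Rs=[R0@R.from_rotvec(w*i/n).as_matrix() for i in range(n)]
    d=(p-st["position"])/n
    return [np.round(1e3*(r.T@d),2) for r in Rs],np.round(np.degrees(w)/n,3)
E
python3 - <<'E'
from h import *
a,b,p,Rm=target(.165); print(a,np.degrees(b),p,manip.get_state()["position"])
d,w=delta(p,Rm,n=20); print(w); [print(x) for x in d[::3]]
E
```

```text
0.6079496447738709 17.69290853483896 [0.61884239 0.02952191 0.09419472] [0.52713516 0.034331   0.09379494]
[-0.089  0.002 -0.527]
[ 4.46  0.8  -0.77]
[ 4.43  0.92 -0.76]
[ 4.41  1.05 -0.76]
[ 4.38  1.17 -0.75]
[ 4.34  1.3  -0.74]
[ 4.3   1.42 -0.74]
[ 4.26  1.54 -0.73]
```

```bash
python3 -m handwheel '[{"translation":[0.0022,0.0004,-0.0004],"angular":[-0.05,0,-0.27],"hand":1},{"translation":[0.0044,0.0008,-0.0008],"angular":[-0.09,0,-0.53],"hand":1},{"translation":[0.0044,0.0009,-0.0008],"angular":[-0.09,0,-0.53],"hand":1},{"translation":[0.0044,0.0009,-0.0008],"angular":[-0.09,0,-0.53],"hand":1},{"translation":[0.0044,0.001,-0.0008],"angular":[-0.09,0,-0.53],"hand":1},{"translation":[0.0044,0.001,-0.0008],"angular":[-0.09,0,-0.53],"hand":1},{"translation":[0.0044,0.0011,-0.0008],"angular":[-0.09,0,-0.53],"hand":1},{"translation":[0.0044,0.0011,-0.0007],"angular":[-0.09,0,-0.53],"hand":1},{"translation":[0.0044,0.0012,-0.0007],"angular":[-0.09,0,-0.53],"hand":1},{"translation":[0.0044,0.0012,-0.0007],"angular":[-0.09,0,-0.53],"hand":1}]' 40
python3 -m handwheel '[{"translation":[0.0044,0.0012,-0.0007],"angular":[-0.09,0,-0.53],"hand":1},{"translation":[0.0043,0.0013,-0.0007],"angular":[-0.09,0,-0.53],"hand":1},{"translation":[0.0043,0.0013,-0.0007],"angular":[-0.09,0,-0.53],"hand":1},{"translation":[0.0043,0.0014,-0.0007],"angular":[-0.09,0,-0.53],"hand":1},{"translation":[0.0043,0.0014,-0.0007],"angular":[-0.09,0,-0.53],"hand":1},{"translation":[0.0043,0.0014,-0.0007],"angular":[-0.09,0,-0.53],"hand":1},{"translation":[0.0043,0.0015,-0.0007],"angular":[-0.09,0,-0.53],"hand":1},{"translation":[0.0043,0.0015,-0.0007],"angular":[-0.09,0,-0.53],"hand":1},{"translation":[0.0021,0.0007,-0.0004],"angular":[-0.05,0,-0.27],"hand":1},{"translation":[0,0,0],"angular":[0,0,0],"hand":1}]'
python3 - <<'E'
from h import *
a,b,p,Rm=target(.165)
st=manip.get_state(); im=manip.get_image("wrist"); np.save("st2.npy",st,allow_pickle=True)
print(st["position"],delta(p,Rm,st))
cv2.imwrite("pics/crop2.png",cv2.resize(im[:300,180:380,::-1],None,fx=2,fy=2,interpolation=cv2.INTER_CUBIC))
cv2.imwrite("pics/wrist2.png",im[:,:,::-1])
print(proj(cam("wrist",st),[*PIN,.048]))
E
```

```text
clock: 5.12
position: [0.5714, 0.0316, 0.0947]
ee_rot: [0.009, 0.991, 0.106, -0.082]
contact_force: [-0.9, -1.1, -2.0]
width: 0.0139
gripper_force: 39.0
clock: 5.95
position: [0.6111, 0.0295, 0.0945]
ee_rot: [0.012, 0.986, 0.145, -0.08]
contact_force: [0.3, -0.3, -2.0]
width: 0.0137
gripper_force: 39.0
[0.61110659 0.02953651 0.09451358] ([array([ 7.36,  2.24, -0.89])], array([-0.11 , -0.113, -0.977]))
[280.73952255  85.00673583]
```

View pics/crop2.png

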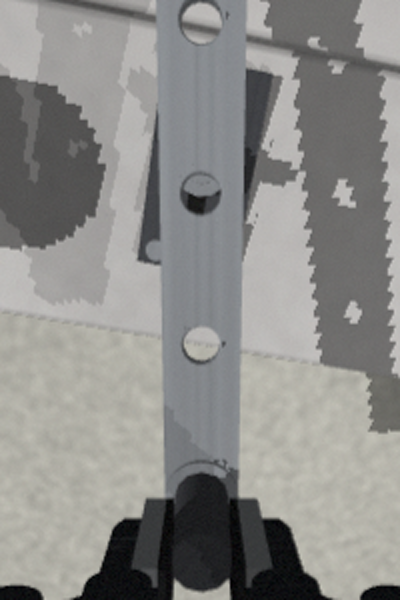

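The picture shows hole2 at crop (201,193), i.e. full (280.5,96.5). The dark plate shows below it, and the pin is still ahead, since the hand is 7 mm short. I'll go on and come down to just above the pin.

```bash
python3 - <<'E'
from h import *
a,b,p,Rm=target(.165); p1,R1=p,Rm
d,w=delta(p,Rm,n=3); print(w,d)
a,b,p,Rm=target(.10)
st=dict(position=p1,ee_rot=np.roll(R.from_matrix(R1).as_quat(),1))
d,w=delta(p,Rm,st,n=6); print(w,d)
# where do holes project in model now
st=np.load("st2.npy",allow_pickle=True).item();T=rot(st["ee_rot"]);C=cam("wrist",st)
for r in (.16,.2,.24): print(proj(C,st["position"]+T@[.2824-r,0,.014-.005]))
E
```

```text
[-0.038 -0.041 -0.332] [array([ 2.5 ,  0.77, -0.29]), array([ 2.5 ,  0.79, -0.29]), array([ 2.49,  0.8 , -0.29])]
[-0.     0.621 -0.   ] [array([-0.05, -0.  ,  3.06]), array([-0.09, -0.  ,  3.06]), array([-0.12, -0.  ,  3.06]), array([-0.15, -0.  ,  3.06]), array([-0.18, -0.  ,  3.06]), array([-0.22, -0.  ,  3.05])]
[278.87514367   7.83679119]
[278.99781536  95.98506484]
[279.10469007 172.78208473]
```

```bash
python3 -m handwheel '[{"translation":[0.0025,0.0008,-0.0003],"angular":[-0.04,-0.04,-0.33],"hand":1},{"translation":[0.0025,0.0008,-0.0003],"angular":[-0.04,-0.04,-0.33],"hand":1},{"translation":[0.0025,0.0008,-0.0003],"angular":[-0.04,-0.04,-0.33],"hand":1},{"translation":[-0.0001,0,0.0031],"angular":[0,0.62,0],"hand":1},{"translation":[-0.0001,0,0.0031],"angular":[0,0.62,0],"hand":1},{"translation":[-0.0001,0,0.0031],"angular":[0,0.62,0],"hand":1},{"translation":[-0.0002,0,0.0031],"angular":[0,0.62,0],"hand":1},{"translation":[-0.0002,0,0.003],"angular":[0,0.62,0],"hand":1},{"translation":[-0.0002,0,0.003],"angular":[0,0.62,0],"hand":1},{"translation":[0,0,0],"angular":[0,0,0],"hand":1}]' 40
python3 - <<'E'
from h import *
a,b,p,Rm=target(.10)
st=manip.get_state(); im=manip.get_image("wrist"); np.save("st3.npy",st,allow_pickle=True)
print(st["position"],delta(p,Rm,st))
cv2.imwrite("pics/crop3.png",cv2.resize(im[20:140,200:360,::-1],None,fx=5,fy=5,interpolation=cv2.INTER_CUBIC))
C=cam("wrist",st);print(proj(C,[*PIN,.048]))
T=rot(st["ee_rot"])
for r in (.16,.2,.24): print(proj(C,st["position"]+T@[.2824-r,0,.014-.005]),st["position"]+T@[.2824-r,0,.014])
E
```

```text
clock: 6.83
position: [0.6132, 0.028, 0.0757]
ee_rot: [0.008, 0.987, 0.153, -0.051]
contact_force: [0.9, -0.2, -2.0]
width: 0.0138
gripper_force: 39.1
[0.61318653 0.02799243 0.07566951] ([array([ 2.47,  0.26, -0.71])], array([-0.032,  0.175, -0.027]))
[279.52883105  93.12056987]
[278.8705267    7.68981205] [0.72782082 0.06450997 0.0491514 ]
[279.00111132  95.84273033] [0.68990943 0.05243552 0.05326656]
[279.11488233 172.64539219] [0.65199805 0.04036108 0.05738173]
```

View pics/crop3.png

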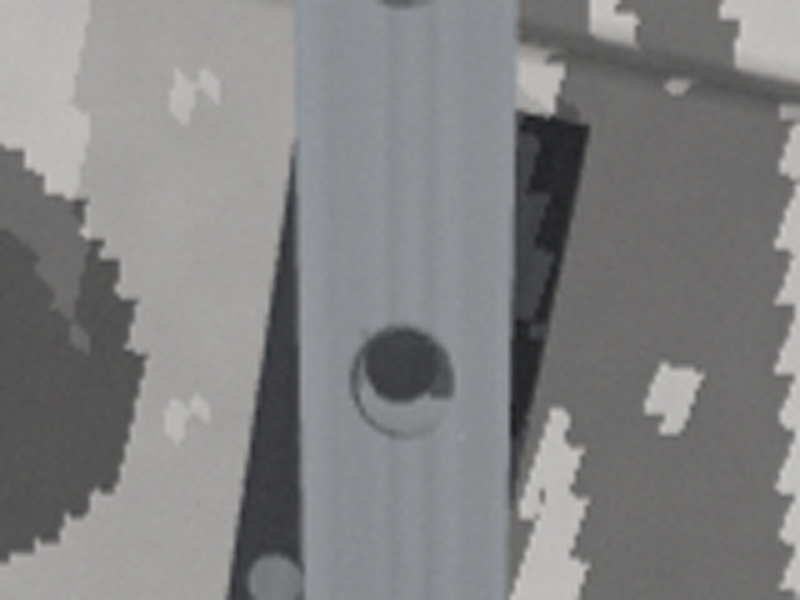

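The pin top shows dark through hole2: hole centre at crop (403,382), pin at (402,365). It is laterally centred and about 2.7 mm further along. I'll nudge forward.

```bash
python3 -m handwheel '[{"translation":[0.0014,0,-0.0002],"angular":[0,0,0],"hand":1},{"translation":[0.0014,0,-0.0002],"angular":[0,0,0],"hand":1},{"translation":[0,0,0],"angular":[0,0,0],"hand":1},{"translation":[0,0,0],"angular":[0,0,0],"hand":1}]' 40
python3 - <<'E'
from h import *
a,b,p,Rm=target(.10)
st=manip.get_state(); im=manip.get_image("wrist"); np.save("st4.npy",st,allow_pickle=True)
print(st["position"],delta(p,Rm,st))
cv2.imwrite("pics/crop4.png",cv2.resize(im[20:140,200:360,::-1],None,fx=5,fy=5,interpolation=cv2.INTER_CUBIC))
C=cam("wrist",st);print(proj(C,[*PIN,.048]))
E
```

```text
clock: 7.22
position: [0.6173, 0.0291, 0.0763]
ee_rot: [0.008, 0.987, 0.154, -0.05]
contact_force: [-0.2, 0.3, -2.7]
width: 0.0141
gripper_force: 39.1
[0.61725886 0.02914785 0.07631094] ([array([-1.68,  0.12,  0.36])], array([-0.006,  0.123,  0.004]))
[279.3636282  101.28870273]
```

View pics/crop4.png

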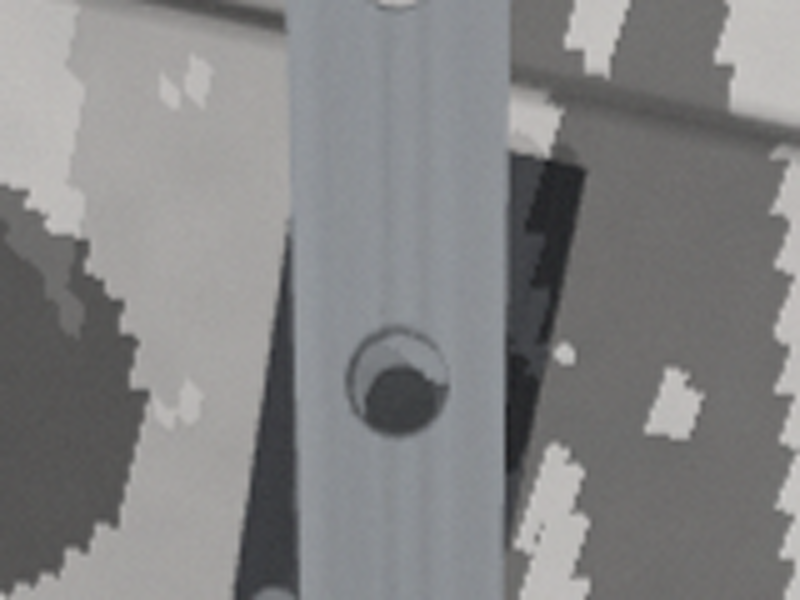

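The hole centre is at crop (397,382) and the pin at about (400,402). With the viewing parallax that is roughly 1.3 mm too far, so I'll step back and begin lowering.

```bash
python3 -m handwheel '[{"translation":[-0.0013,0.0003,0],"angular":[0,0,0],"hand":1},{"translation":[0,0,0],"angular":[0,0,0],"hand":1},{"translation":[0,0,0],"angular":[0,0,0],"hand":1},{"translation":[-0.0001,0,0.0028],"angular":[0,0.57,0],"hand":1},{"translation":[-0.0001,0,0.0028],"angular":[0,0.57,0],"hand":1},{"translation":[-0.0002,0,0.0028],"angular":[0,0.57,0],"hand":1},{"translation":[0,0,0],"angular":[0,0,0],"hand":1},{"translation":[0,0,0],"angular":[0,0,0],"hand":1},{"translation":[0,0,0],"angular":[0,0,0],"hand":1}]' 40
python3 - <<'E'
from h import *
a,b,p,Rm=target(.07)
st=manip.get_state(); print(st["position"],st["contact_force"],delta(p,Rm,st))
E
```

```text
clock: 8.02
position: [0.6138, 0.0278, 0.068]
ee_rot: [0.006, 0.987, 0.154, -0.037]
contact_force: [-2.6, -0.3, -2.7]
width: 0.0138
gripper_force: 39.1
[0.61383114 0.02777813 0.06799778] [-2.62608864 -0.25158081 -2.65084322] ([array([ 0.86, -0.14,  0.22])], array([-0.021,  0.246, -0.006]))
```

```bash
python3 -m handwheel '[{"translation":[0.0009,0,0],"angular":[0,0,0],"hand":1},{"translation":[0,0,0],"angular":[0,0,0],"hand":1},{"translation":[0,0,0],"angular":[0,0,0],"hand":1},{"translation":[0,0,0],"angular":[0,0,0],"hand":1}]' 40
python3 - <<'E'
from h import *
a,b,p,Rm=target(.07)
for i in range(2):
    st=manip.get_state(); im=manip.get_image("wrist");print(st["position"],st["contact_force"],delta(p,Rm,st))
cv2.imwrite("pics/crop5.png",cv2.resize(im[20:140,200:360,::-1],None,fx=5,fy=5,interpolation=cv2.INTER_CUBIC))
C=cam("wrist",st);print(proj(C,[*PIN,.048]))
E
```

```text
clock: 8.35
position: [0.6155, 0.0283, 0.068]
ee_rot: [0.006, 0.987, 0.154, -0.036]
contact_force: [-1.1, -0.1, -1.2]
width: 0.0136
gripper_force: 39.1
[0.61547831 0.02828737 0.06800293] [-1.13282565 -0.09672837 -1.17110714] ([array([-0.86, -0.15,  0.35])], array([-0.01 ,  0.163, -0.   ]))
[0.61545778 0.02831682 0.06798683] [-2.04241822  0.08479716 -1.61572441] ([array([-0.85, -0.12,  0.33])], array([-0.011,  0.162,  0.001]))
[278.84208536  99.10630165]
```

View pics/crop5.png

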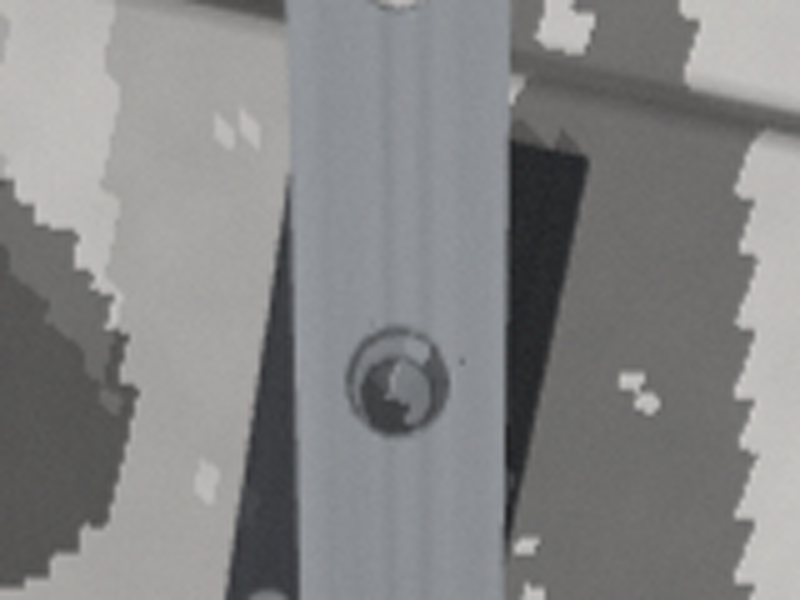

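Hole at crop (397,382), pin at (398,394): nearly concentric, with about 0.4 mm to take back. I'll lower slowly.

```bash
python3 -m handwheel '[{"translation":[-0.0003,0,0],"angular":[0,0,0],"hand":1},{"translation":[0,0,0],"angular":[0,0,0],"hand":1},{"translation":[-0.0001,0,0.0028],"angular":[0,0.57,0],"hand":1},{"translation":[0,0,0],"angular":[0,0,0],"hand":1},{"translation":[0,0,0],"angular":[0,0,0],"hand":1},{"translation":[0,0,0],"angular":[0,0,0],"hand":1}]' 40
python3 - <<'E'
from h import *
a,b,p,Rm=target(.06)
st=manip.get_state(); print(st["position"],st["contact_force"],delta(p,Rm,st))
E
```

```text
clock: 8.95
position: [0.6151, 0.0281, 0.0653]
ee_rot: [0.005, 0.988, 0.154, -0.031]
contact_force: [-1.0, 0.6, -2.0]
width: 0.0138
gripper_force: 39.1
[0.61512336 0.02808039 0.06527135] [-1.04430085  0.62228439 -2.03730866] ([array([-0.78, -0.24,  0.41])], array([-0.003,  0.126, -0.008]))
```

```bash
python3 -m handwheel '[{"translation":[-0.0003,0,0],"angular":[0,0,0],"hand":1},{"translation":[-0.0001,0,0.0028],"angular":[0,0.57,0],"hand":1},{"translation":[0,0,0],"angular":[0,0,0],"hand":1},{"translation":[0,0,0],"angular":[0,0,0],"hand":1}]' 40
python3 -m handwheel '[{"translation":[-0.0001,0,0.0028],"angular":[0,0.57,0],"hand":1},{"translation":[0,0,0],"angular":[0,0,0],"hand":1},{"translation":[0,0,0],"angular":[0,0,0],"hand":1}]' 40
python3 - <<'E'
from h import *
a,b,p,Rm=target(.04)
st=manip.get_state(); print(st["position"],st["contact_force"],delta(p,Rm,st))
E
```

```text
clock: 9.28
position: [0.6144, 0.0279, 0.0624]
ee_rot: [0.004, 0.988, 0.154, -0.026]
contact_force: [-0.7, -0.3, -1.1]
width: 0.0136
gripper_force: 39.1
clock: 9.53
position: [0.6139, 0.0278, 0.0595]
ee_rot: [0.003, 0.988, 0.154, -0.021]
contact_force: [-1.0, 1.0, -2.0]
width: 0.0136
gripper_force: 39.1
[0.61393181 0.02777518 0.05953635] [-1.01075935  0.95581925 -2.01373341] ([array([-0.13, -0.17,  0.26])], array([-0.015,  0.168, -0.017]))
```

The bar is over the pin with no contact load; I'll go on down.

```bash
python3 -m handwheel '[{"translation":[-0.0001,0,0.0028],"angular":[0,0.57,0],"hand":1},{"translation":[0,0,0],"angular":[0,0,0],"hand":1},{"translation":[-0.0001,0,0.0028],"angular":[0,0.57,0],"hand":1},{"translation":[0,0,0],"angular":[0,0,0],"hand":1},{"translation":[0,0,0],"angular":[0,0,0],"hand":1}]' 40
python3 -m handwheel '[{"translation":[0,0,0.0025],"angular":[0,0.57,0],"hand":1},{"translation":[0,0,0],"angular":[0,0,0],"hand":1},{"translation":[0,0,0],"angular":[0,0,0],"hand":1}]' 40
python3 - <<'E'
from h import *
a,b,p,Rm=target(.01)
st=manip.get_state(); print(st["position"],st["contact_force"],delta(p,Rm,st))
E
```

```text
clock: 9.95
position: [0.6135, 0.0277, 0.0539]
ee_rot: [0.002, 0.988, 0.154, -0.011]
contact_force: [-0.4, 0.6, -0.7]
width: 0.0139
gripper_force: 39.1
clock: 10.2
position: [0.6136, 0.0277, 0.0515]
ee_rot: [0.001, 0.988, 0.154, -0.006]
contact_force: [-0.6, 0.1, -2.3]
width: 0.014
gripper_force: 39.1
[0.61356878 0.02768595 0.05149218] [-0.56427108  0.08534904 -2.26153152] ([array([-0.39, -0.15,  0.67])], array([-0.015,  0.17 , -0.012]))
```

```bash
python3 -m handwheel '[{"translation":[-0.0002,0,0.002],"angular":[0,0.4,0],"hand":1},{"translation":[0,0,0],"angular":[0,0,0],"hand":1},{"translation":[0,0,0],"angular":[0,0,0],"hand":1}]' 40
python3 -m handwheel '[{"translation":[0,0,0.001],"angular":[0,0.2,0],"hand":1},{"translation":[0,0,0],"angular":[0,0,0],"hand":1},{"translation":[0,0,0],"angular":[0,0,0],"hand":1}]' 40
```

```text
clock: 10.45
position: [0.6135, 0.0276, 0.0495]
ee_rot: [0.0, 0.988, 0.154, -0.003]
contact_force: [0.1, 0.3, -1.8]
width: 0.0138
gripper_force: 39.1
clock: 10.7
position: [0.6136, 0.0276, 0.0488]
ee_rot: [0.0, 0.988, 0.154, -0.001]
contact_force: [-1.2, 1.1, -0.7]
width: 0.0137
gripper_force: 39.3
```

```bash
python3 -m handwheel '[{"translation":[0,0,0.0004],"angular":[0,0,0],"hand":1},{"translation":[0,0,0],"angular":[0,0,0],"hand":1},{"translation":[0,0,0],"angular":[0,0,0],"hand":0.7},{"translation":[0,0,0],"angular":[0,0,0],"hand":0.5},{"translation":[0,0,0],"angular":[0,0,0],"hand":0.5},{"translation":[0,0,0],"angular":[0,0,0],"hand":0.5},{"translation":[0,0,0],"angular":[0,0,0],"hand":0.5}]' 20
python3 -m handwheel '[{"translation":[0,0,-0.01],"angular":[0,0,0],"hand":0.5},{"translation":[0,0,-0.02],"angular":[0,0,0],"hand":0.3},{"translation":[0,0,-0.02],"angular":[0,0,0],"hand":0.2},{"translation":[0,0,-0.02],"angular":[0,0,0],"hand":0},{"translation":[0,0,-0.02],"angular":[0,0,0],"hand":0},{"translation":[0,0,-0.01],"angular":[0,0,0],"hand":0},{"translation":[0,0,0],"angular":[0,0,0],"hand":0},{"translation":[0,0,0],"angular":[0,0,0],"hand":0},{"translation":[0,0,0],"angular":[0,0,0],"hand":0}]' 20
python3 - <<'E'
from h import *
st=manip.get_state(); im=manip.get_image("wrist")
C=cam("wrist",st); u=proj(C,[*PIN,.048]); print(st["position"],u)
x,y=np.round(u).astype(int); y0=max(0,y-60)
cv2.imwrite("pics/crop6.png",cv2.resize(im[y0:y0+150,x-80:x+80,::-1],None,fx=4,fy=4,interpolation=cv2.INTER_CUBIC)); print(y0,x-80)
E
```

```text
clock: 11.28
position: [0.6137, 0.0276, 0.0481]
ee_rot: [0.0, 0.988, 0.154, -0.001]
contact_force: [-0.6, 0.4, 0.1]
width: 0.0426
gripper_force: 0.0
clock: 12.03
position: [0.6129, 0.0277, 0.1471]
ee_rot: [-0.0, 0.988, 0.154, -0.002]
contact_force: [0.4, 0.0, -0.1]
width: 0.0856
gripper_force: 0.0
[0.61291982 0.02772667 0.14707992] [279.84716709 103.75120401]
44 200
```

View pics/crop6.png

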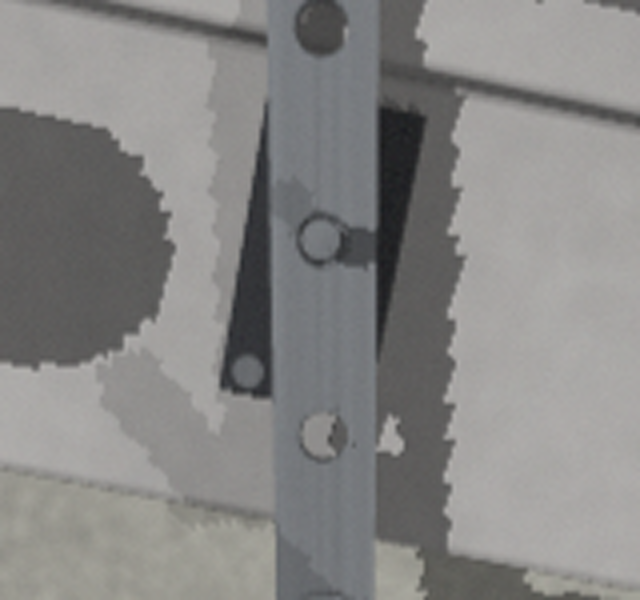

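The pin top stands through the middle hole at crop (322,240) and casts its shadow on the bar. Hole1 is at (320,27) and hole3 at (323,437). The hand is clear.

```bash
python3 -c "
from rig import manip
print(manip.sign_off())"
```

```text
the job is handed in; nothing more can be done
None
```

I lifted the stay off the pin, pushed the window wider and lowered the middle hole over the pin. I then let go and handed the job in after about 12 s on the robot's clock; the last picture shows the pin standing through the hole, but no verdict came back.

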